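# Inspect a glass condenser over the polarised light

## Task

Get the round inspection lamp ready and hold the glass condenser over it to be looked through for cracks: lay the larger disc (the diffuser) flat and centred on the lamp, then the smaller disc (the polarising filter) flat and centred on the diffuser, and only then draw the condenser out of its leaning holder, turn it level and hold it still with the middle of its length right over the lamp, raised about 100 mm above the filter. Finish while still holding it there in the gripper, touching nothing else; do not put it down, and leave the bottle, the beaker and the jar where they stand.

Things in the scene. Friction and masses are not known exactly. Their poses are not given: they have to be found in the camera images.
- lamp: fixed round grey inspection lamp, 136 mm across at the foot, flat top 120 mm across with a white glowing face of 100 mm in its middle, 30 mm high; origin at the centre of its underside, on the bench (z = 0)
- diffuser: the larger loose disc, dark rim and opal white face, 60 mm across, 12 mm thick, 50 g, lying flat on the bench; origin at the centre of its underside, z up
- filter: the smaller loose disc, dark rim and glass face, 44 mm across, 10 mm thick, 30 g, lying flat on the bench; origin at the centre of its underside, z up
- holder: fixed: base plate 120 x 90 x 10 mm with a square aluminium sleeve (39 mm outside, 31 inside, 85 deep, with a floor) leaning 40 deg from vertical towards the holder's +x, which points away from the robot within 20 deg; origin: centre of the plate's underside; sleeve's floor centre at x -30, z 28 mm, its mouth centre at x +25, z 93 mm (holder frame)
- condenser: loose glass coil condenser, 200 mm long, about 100 g, copper coil inside, foot down in the sleeve with 1 to 2 mm play, leaning 40 deg. Origin: centre of the foot; +z along its length to the upper end. 0-35 mm: heavy joint 15-18 mm thick; 35-170: round body 28 mm thick (grip); 170-200: tube 10 mm thick. Sleeve hides the first 85 mm: draw 90 mm along its axis to free it. Balances 80 mm from the foot
- condenser_mid (a point): the middle of the condenser's length: on its axis, 100 mm from the foot; same axes as the condenser
- reagent_bottle: bystander: capped amber bottle, 60 mm across, 110 mm high; origin at the centre of its underside
- beaker: bystander: glass beaker, 70 mm across, 85 mm high; origin at the centre of its underside
- jar: bystander: low white jar, 56 mm across, 55 mm high; origin at the centre of its underside
There are look-alikes about, which are no part of the job. What is shaped like the diffuser but yellow is not meant.

How it is judged:
By the outcome, as a careful person would: the job done as asked, in the order asked, and still so for the second after the job is handed in, while the arm keeps its last pose, push and grip.
It also fails if it takes over 69 s, if anything falls off the work surface, if the arm or the gripper's body presses on something with over 40 N, if the wrist force passes 120 N, or if a joint passes its speed limit or range.

## Robot

A 6-joint arm with a two-finger parallel gripper is mounted at the origin on the work surface. World frame = base frame: x ahead of the robot, y to its left, z up, the work surface at z = 0. Lengths are in m, angles in rad, forces in N, time in s.
With the tool pointing down it reaches from about 0.3 to 0.75 m from the base axis. Payload 8.5 kg.
Tool frame: the origin (TCP) lies between the finger pads; the fingertips stand 22 mm ahead of it and the grasp point (between the pads) lies 3 mm ahead of it (finger_overhang is the z of the fingertips in the tool frame, in m); z points along the fingers, y is the line along which they close (so a half turn about z gives the same grasp; the last joint's range is limited). The gripper opens to 88 mm and grips with 3 to 60 N. Pads are 18 mm wide; open, the fingers measure 123 mm over their backs; the gripper's body (75 mm by 187 mm) begins 45 mm behind the grasp point.
Start: joints at [-1.432, 0.381, 1.297, -0, 1.464, -0.215], TCP at [0.191, -0.516, 0.261] pointing down, gripper open.
Joint ranges: [-3.11, 3.11], [-0.89, 2.33], [0.22, 2.48], [-1.42, 4.56], [0.17, 2.85], [-2.88, 2.88]. Speed limits (rad/s): [2.39, 2.39, 3.14, 3.14, 3.14, 3.14].

## Interface

Orientations are given as a rotation vector (axis times angle).
In Python, from rig import * gives the robot as it stands.
- The arm moves only by the tool drive_tool, never from a script. Its argument "increments" is a list of rows, each a list of 7 numbers: the shift along the tool's x, y, z in mm, then the turn, a rotation vector about the tool's x, y, z in rad, then the finger opening in mm, from 0 to 88.1. A call has exactly 10 rows; each row is the pose to reach, as a shift and turn from the pose commanded when the call began, along the tool's axes at that moment; what a row does not reach only later rows make up. A row lasts 1/8 s, in which the tool goes at most 62.5 mm and 10.7 degrees, less where a joint would pass 70% of its speed; a pose out of reach is approached as far as the arm can. A call with a gripper value outside its range is refused whole. The fingers move at their own pace and stop on an object; "newtons" is the grip in N (left out, the last holds). Time passes only in rows, so rows that repeat a pose let the fingers close, or fill a call up. It gives the time, the measured TCP pose, the force, the opening and the grip force at its end, in the units of the state.
- observe(): the state, without advancing time (a new reading comes with each control period).
- snapshot(name): name is "scene" or "top" or "wrist"; returns a dict with "pixels" (400x640x3 uint8, red, green, blue), "mtx" (3x3 intrinsics, pixels), "R" (3x3) and "t" (3): a world point X has camera coordinates R X + t; the wrist camera has in their place "mount" (4x4, takes a point from camera to tool coordinates, whose origin is the TCP and whose axes are the flange's). Camera axes: x right, y down, z forward; pixel columns grow to the right and rows downward; lengths in m; the calibration is good to about 2 mm. A picture is of the moment at which its call begins: read the wrist's pose just before it. There is no depth.
- hand_in(): hands the job in; it is judged then, once.
Trained networks look in a picture, given as the dict that the camera call returned (one of the last four; its "shot" number tells which), for a name from the list of things; names that differ only in an ending like _2 or _b are one class to them, and where a whole thing is asked for, a point or a joint stands for the part that bears it (a point fixed in the world has none). Each returns a list of dicts, best first, with "score" (0 to 1); they miss things now and then, are a little off and sometimes report something else, mostly with a low value. They report only what shows in the picture. A call takes as long as a camera call. They do not tell look-alikes from the thing itself.
- silhouettes(thing, picture): "region" (400x640 bool, what is visible of it) and "at" ([row, column] in pixels, amid what is visible of it).
- place_of(thing, picture): "at" ([row, column] in pixels: a listed point, or the origin of a listed thing).
The state is a dict: "time_s": time; "joint_positions": joint angles; "qd": joint speeds; "tau": joint torques, N m; "position": TCP position; "tcp_rot": TCP orientation; "ft_force": force on the tool from outside, world axes, zero at the start; "torque": the same for the moment, N m; "grip_width": finger opening in m; "grip_force": force on a finger pad.
Only numpy, scipy, OpenCV 4.12 (cv2) and the standard library are available. Lean on these libraries where they do the work, as an engineer would, in place of code of your own. Each camera call takes 0.05 s, during which the arm holds its last target. There are 200 camera calls.

## Working session

There is one attempt and no reset: what is moved stays moved. The work goes in short steps, Python scripts to look and compute and a tool call to move; the robot and the scene stay as the last step left them, time stands still between calls to the robot, and variables do not carry over. Pictures are saved under pics/ and viewed, at most 11 in all, crops included, and the job is handed in when it is done.

Besides the shell and the picture viewer there is one more tool, called after ">>>" as a command line: name --pt "numbers of a row" for each row, then --argument value for the rest. drive_tool: Moves the arm, as the interface text tells. Its arguments: {"type":"object","properties":{"increments":{"type":"array"},"newtons":{"type":"number"}},"required":["increments"]}

```bash
mkdir -p pics; ls; cat > h.py <<'E'
from rig import *
import numpy as np, cv2
from scipy.spatial.transform import Rotation as Ro
def cam(p,s=None):
    if 'R' in p: R=np.array(p['R']);t=np.array(p['t']);return R,t
    M=np.array(p['mount']);T=np.eye(4);T[:3,:3]=Ro.from_rotvec(s['tcp_rot']).as_matrix();T[:3,3]=s['position']
    W=np.linalg.inv(T@M);return W[:3,:3],W[:3,3]
def onz(p,rc,z,s=None):
    R,t=cam(p,s);d=R.T@np.linalg.inv(np.array(p['mtx']))@np.array([rc[1],rc[0],1.]);c=-R.T@t
    return c+d*(z-c[2])/d[2]
def proj(p,X,s=None):
    R,t=cam(p,s);x=np.array(p['mtx'])@(R@np.array(X)+t);return x[:2]/x[2]
def save(p,n,crop=None,k=1):
    im=np.array(p['pixels'])[...,::-1]
    if crop: im=im[crop[0]:crop[1],crop[2]:crop[3]]
    cv2.imwrite('pics/'+n+'.png',cv2.resize(im,None,fx=k,fy=k,interpolation=cv2.INTER_CUBIC))
E
python3 - <<'E'
from h import *
a=snapshot("top");b=snapshot("scene")
print(observe())
A=np.vstack([a['pixels'],b['pixels']])[...,::-1]
cv2.imwrite('pics/a.png',cv2.resize(A,None,fx=.75,fy=.75,interpolation=cv2.INTER_AREA))
print(cam(a)[0].T@-cam(a)[1],cam(b)[0].T@-cam(b)[1])
for n,z in [('lamp',0),('diffuser',0),('filter',0),('holder',0),('condenser',.028),('condenser_mid',.1),('reagent_bottle',0),('beaker',0),('jar',0)]:
    for p in (a,b):
        for d in place_of(n,p)[:3]: print(n,p is a,np.round(d['score'],2),np.round(d['at']),np.round(onz(p,d['at'],z),3))
E
```

```text
pics
{'time_s': 0.1, 'joint_positions': array([-1.43230902e+00,  3.81145446e-01,  1.29813044e+00,  1.41342051e-05,
        1.46361899e+00, -2.15285157e-01]), 'qd': array([ 0.00051198, -0.00187966, -0.00208046,  0.00015352,  0.00114839,
       -0.00077998]), 'tau': array([ 3.46935965e-03, -4.38656008e+01, -2.24910718e+01,  7.14772800e-02,
        3.42100288e-02, -6.75717342e-05]), 'position': array([ 0.19051974, -0.51571925,  0.26020886]), 'tcp_rot': array([-3.09129242e+00, -5.52579894e-01, -1.00541947e-04]), 'ft_force': array([-0.37527821,  0.0091694 , -0.07553903]), 'torque': array([ 0.02045024, -0.06486907, -0.03400158]), 'grip_force': 0.0, 'grip_width': 0.08846022549285726}
[ 0.40793013 -0.01006863  1.13021741] [ 1.04004561 -0.73730285  1.28030721]
lamp True 0.87 [247. 226.] [0.481 0.246 0.   ]
lamp False 0.78 [156. 322.] [0.477 0.263 0.   ]
diffuser True 0.87 [234. 293.] [0.519 0.07  0.   ]
diffuser True 0.83 [185. 353.] [ 0.658 -0.09   0.   ]
diffuser True 0.81 [207. 320.] [0.594 0.    0.   ]
diffuser False 0.77 [257. 322.] [ 0.666 -0.094 -0.   ]
diffuser False 0.77 [211. 347.] 
[... 166 characters left out ...]
 0.   ]
holder True 0.79 [241. 398.] [ 0.507 -0.212  0.   ]
holder False 0.95 [266. 254.] [ 0.501 -0.215  0.   ]
holder False 0.36 [144. 380.] [0.635 0.405 0.   ]
condenser False 0.66 [256. 246.] [ 0.472 -0.207  0.028]
condenser_mid True 0.72 [224. 408.] [ 0.54 -0.22  0.1 ]
condenser_mid True 0.53 [150. 300.] [0.725 0.053 0.1  ]
condenser_mid False 0.47 [254. 260.] [ 0.537 -0.217  0.1  ]
reagent_bottle True 0.75 [192. 168.] [0.628 0.417 0.   ]
reagent_bottle False 0.8 [140. 382.] [0.633 0.423 0.   ]
beaker True 0.83 [184. 474.] [ 0.67  -0.422  0.   ]
beaker False 0.95 [353. 268.] [ 0.676 -0.419  0.   ]
jar True 0.6 [151. 299.] [0.752 0.062 0.   ]
jar False 0.9 [230. 372.] [0.76  0.059 0.   ]
```

View pics/a.png

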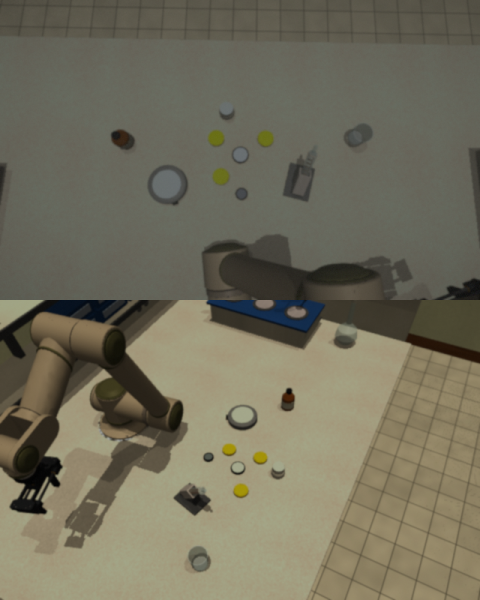

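```bash
python3 - <<'E'
from h import *
a=snapshot("top");save(a,'b',(120,300,180,440),3)
E
```

```text
(no output)
```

View pics/b.png

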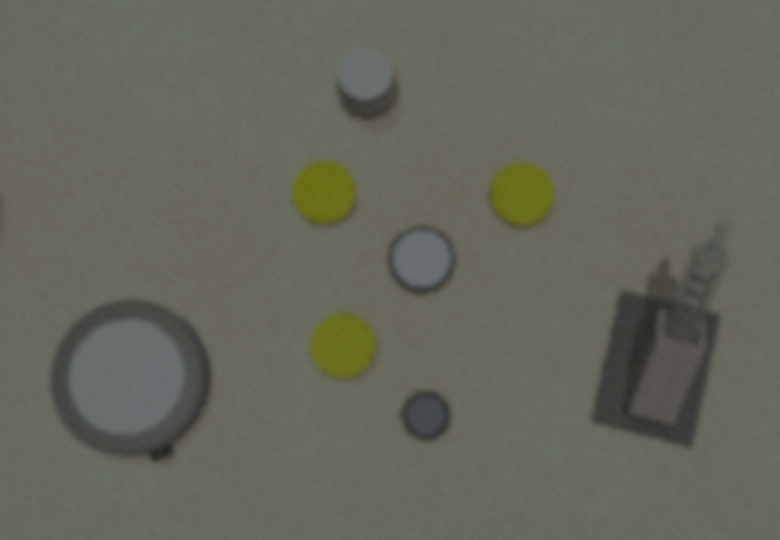

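Candidates for the diffuser at [row, col]: yellow discs at (184,288), (185,353) and (234,293), and the white-faced, dark-rimmed disc at (207,320). The task rules out yellow, so (207,320) is the diffuser, and the crop confirms it. The small grey disc at (257,322) is the filter, the lamp is at (247,226) and the holder at (241,398).

>>> drive_tool --pt "60 -37 8 0 0 -0.12 75" --pt "115 -70 15 0 0 -0.25 75" --pt "172 -106 22 0 0 -0.37 75" --pt "230 -141 30 0 0 -0.5 75" --pt "285 -176 40 0 0 -0.63 75" --pt "342 -211 50 0 0 -0.75 75" --pt "400 -246 60 0 0 -0.88 75" --pt "455 -281 70 0 0 -1.0 75" --pt "510 -316 75 0 0 -1.12 75" --pt "556 -345 80 0 0 -1.22 75"

```text
time_s: 2.3
position: [0.5729, -0.0249, 0.184]
tcp_rot: [2.214, 2.229, 0.0]
ft_force: [0.8, -0.9, 0.4]
grip_width: 0.0749
grip_force: 0.0
```

```bash
cat >> h.py <<'E'
def delta(pos,R):
    s=observe();R0=Ro.from_rotvec(s['tcp_rot'])
    R=Ro.from_matrix(R) if not isinstance(R,Ro) else R
    return np.round(R0.inv().apply(np.array(pos)-s['position'])*1000,1),np.round((R0.inv()*R).as_rotvec(),4)
def down(a): # tool down with y axis at world angle a (rad)
    y=np.array([np.cos(a),np.sin(a),0]);z=np.array([0,0,-1.]);return np.c_[np.cross(y,z),y,z]
def fitdisc(p,s,name,zt,near):
    out=[]
    for d in silhouettes(name,p):
        m=d['region'].astype(np.uint8);c=max(cv2.findContours(m,0,2)[0],key=len)
        if len(c)<8: continue
        W=np.array([onz(p,(v,u),zt,s)[:2] for u,v in c[:,0]],np.float32)
        (o,r)=cv2.minEnclosingCircle(W);out.append((np.round(d['score'],2),np.round(d['at']),np.round(o,4),round(r,4),np.round(W.mean(0),4)))
    return out
E
python3 - <<'E'
from h import *
s=observe();p=snapshot('wrist');save(p,'c')
print(s['time_s'],s['position'],s['tcp_rot'],s['joint_positions'],p['mount'])
for n,z in(('diffuser',.012),('filter',.01),('lamp',.03)):
  for o in fitdisc(p,s,n,z,0): print(n,o)
  for d in place_of(n,p)[:4]: print(n,d['score'],d['at'],onz(p,d['at'],0,s))
E
```

```text
2.3 [ 0.57291615 -0.02494151  0.18395352] [2.21375986e+00 2.22853488e+00 1.84617145e-04] [-2.49824320e-01  4.85684073e-01  1.35582782e+00 -1.04787195e-04
  1.29967771e+00 -2.56448229e-01] [[-1.32556104e-04 -9.59106900e-01 -2.83044054e-01  7.23724071e-02]
 [ 9.99999683e-01  9.49570928e-05 -7.90089252e-04  4.42817663e-04]
 [ 7.84657094e-04 -2.83044069e-01  9.59106584e-01 -1.23674822e-01]
 [ 0.00000000e+00  0.00000000e+00  0.00000000e+00  1.00000000e+00]]
diffuser (np.float64(0.9), array([155., 348.]), array([ 0.5961, -0.0009]), 0.03, array([ 5.969e-01, -4.000e-04], dtype=float32))
diffuser (np.float64(0.9), array([ 46., 424.]), array([0.6553, 0.088 ]), 0.0311, array([0.6563, 0.0899], dtype=float32))
diffuser (np.float64(0.83), array([ 75., 256.]), array([0.5177, 0.0661]), 0.0306, array([0.5194, 0.0661], dtype=float32))
diffuser (np.float64(0.7), array([235., 397.]), array([ 0.656 , -0.0879]), 0.031, array([ 0.6531, -0.0816], dtype=float32))
diffuser 0.96 [151.5, 346.3] [ 5.95999738e-01 -3.46787710e-04  0.00000000e+00]
diffuser 0.93 [72.5, 258.1] [0.51780527 0.06770471 0.        ]
diffuser 0.89 [245.4, 402.0] [ 0.65448029 -0.09445911  0.        ]
diffuser 0.7 [46.7, 419.7] [0.65574646 0.08915722 0.        ]
filter (np.float64(0.61), array([161., 195.]), array([ 0.4597, -0.0084]), 0.0235, array([ 0.4583, -0.0065], dtype=float32))
filter 0.98 [160.6, 197.5] [ 0.4577824  -0.00975186  0.        ]
```

View pics/c.png

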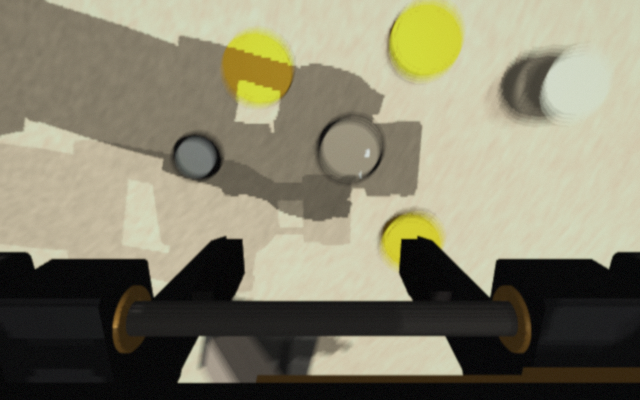

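The picture shows the opal diffuser with its dark rim at row 152, col 348. The filter is at row 157, col 197, and the yellow decoys are around them.

>>> drive_tool --pt "12 11 0 0 0 0 75" --pt "24 23 10 0 0 0 75" --pt "24 23 50 0 0 0 75" --pt "24 23 90 0 0 0 75" --pt "24 23 114 0 0 0 75" --pt "24 23 114 0 0 0 75" --pt "24 23 114 0 0 0 75" --pt "24 23 114 0 0 0 75" --pt "24 23 114 0 0 0 75" --pt "24 23 114 0 0 0 75"

```text
time_s: 3.9
position: [0.5948, -0.0028, 0.0705]
tcp_rot: [2.218, 2.224, 0.001]
ft_force: [-0.2, 0.2, 0.2]
grip_width: 0.0747
grip_force: 0.0
```

```bash
python3 - <<'E'
from h import *
s=observe();p=snapshot('wrist');print(s['position'])
for o in fitdisc(p,s,'diffuser',.012,0): print(o)
print(delta([.596,-.0008,.025],down(0)))
E
```

```text
[ 0.5948315  -0.00275393  0.07051187]
(np.float64(0.88), array([218., 324.]), array([0.5965, 0.0007]), 0.0309, array([0.5954, 0.002 ], dtype=float32))
(np.float64(0.66), array([358., 410.]), array([ 0.6562, -0.0909]), 0.0315, array([ 0.66 , -0.093], dtype=float32))
(np.float64(0.66), array([ 59., 443.]), array([0.655 , 0.0887]), 0.0308, array([0.6579, 0.084 ], dtype=float32))
(np.float64(0.62), array([103., 178.]), array([0.5188, 0.0672]), 0.031, array([0.5202, 0.0683], dtype=float32))
(array([ 2. ,  1.3, 45.3]), array([0.0003, 0.0001, 0.0029]))
```

>>> drive_tool --pt "3 1 25 0 0 0.003 75" --pt "3 1 43 0 0 0.003 75" --pt "3 1 45 0 0 0.003 75" --pt "3 1 45 0 0 0.003 75" --pt "3 1 45 0 0 0.003 52" --pt "3 1 45 0 0 0.003 52" --pt "3 1 45 0 0 0.003 52" --pt "3 1 45 0 0 0.003 52" --pt "3 1 45 0 0 0.003 52" --pt "3 1 45 0 0 0.003 52" --newtons 15

```text
time_s: 5.25
position: [0.596, 0.0002, 0.0257]
tcp_rot: [2.221, 2.221, 0.001]
ft_force: [-0.9, -0.7, 5.9]
grip_width: 0.0592
grip_force: 15.0
```

>>> drive_tool --pt "0 0 -30 0 0 0 52" --pt "0 0 -80 0 0 0 52" --pt "40 -26 -120 0 0 0 52" --pt "80 -52 -140 0 0 0 52" --pt "120 -78 -150 0 0 0 52" --pt "160 -104 -150 0 0 0 52" --pt "180 -116 -150 0 0 0 52" --pt "180 -116 -150 0 0 0 52" --pt "180 -116 -150 0 0 0 52" --pt "180 -116 -150 0 0 0 52"

```text
time_s: 6.5
position: [0.4802, 0.1795, 0.1749]
tcp_rot: [-2.223, -2.22, 0.0]
ft_force: [-0.3, 0.2, -0.6]
grip_width: 0.0593
grip_force: 15.0
```

```bash
python3 - <<'E'
from h import *
s=observe();p=snapshot('wrist');save(p,'d');print(s['position'],s['grip_width'])
print(fitdisc(p,s,'lamp',.0,0))
for d in place_of('lamp',p)[:2]: print(d['score'],d['at'],onz(p,d['at'],0,s))
g=np.array(p['pixels']).min(2);g[300:]=0
for th in (170,200,225):
  c=[x for x in cv2.findContours((g>th).astype(np.uint8),0,2)[0] if len(x)>100]
  for x in c:
    W=np.array([onz(p,(v,u),.03,s)[:2] for u,v in cv2.convexHull(x)[:,0]],np.float32)
    print(th,cv2.boundingRect(x),cv2.fitEllipse((W*1000).astype(np.float32)))
print(delta([.596,-.0008,.025],down(0))[1])
E
```

```text
[0.48022297 0.17948095 0.17492597] 0.05931173212262313
[(np.float64(0.71), array([ 94., 323.]), array([0.4808, 0.2516]), 0.0774, array([0.4842, 0.2548], dtype=float32))]
0.78 [96.5, 324.9] [0.48350086 0.25257924 0.        ]
170 (32, 217, 236, 72) ((327.4180908203125, 118.52769470214844), (74.32902526855469, 226.863525390625), 97.02207946777344)
170 (262, 24, 130, 108) ((484.9407958984375, 256.0457458496094), (93.24669647216797, 99.67486572265625), 75.17134857177734)
170 (339, 0, 301, 290) ((626.2715454101562, 221.60459899902344), (251.2362060546875, 334.4159240722656), 41.555728912353516)
170 (2, 0, 313, 113) ((358.43603515625, 308.84149169921875), (127.47193908691406, 253.3993377685547), 107.62364959716797)
200 (263, 25, 129, 107) ((484.9152526855469, 255.7332000732422), (92.99082946777344, 98.89521789550781), 74.20036315917969)
200 (366, 0, 274, 288) ((629.8794555664062, 210.67208862304688), (239.04534912109375, 314.02484130859375), 52.689876556396484)
200 (10, 0, 299, 112) ((353.571044921875, 296.8565368652344), (103.34986114501953, 240.75894165039062), 102.67572021484375)
225 (264, 26, 127, 105) ((484.9325256347656, 255.9970703125), (91.46298217773438, 97.60106658935547), 73.41500854492188)
[-0.0001  0.0001 -0.001 ]
```

View pics/d.png

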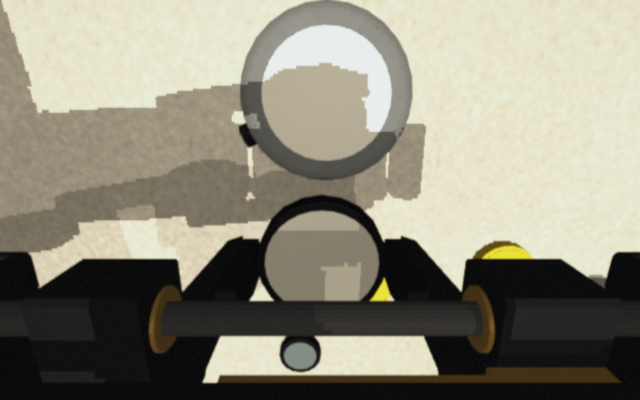

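The lamp's face spans cols 262–392 and rows 24–161. The diffuser in the grip spans cols 258–384, with its top edge at row 196.

```bash
python3 - <<'E'
from h import *
s=observe();p=snapshot('wrist')
f=lambda r,c,z:onz(p,(r,c),z,s)[:2].round(4)
print('lamp L,R,T,B',f(93,262,.03),f(93,392,.03),f(25,327,.03),f(161,327,.03))
# rim foot outer 136 at z=0 ; top outer 120 at .03
z=s['position'][2]-.025+.012
print('disc L,R,T',f(255,258,z),f(255,384,z),f(196,321,z), f(196,321,z-.012))
print(fitdisc(p,s,'diffuser',z,0))
E
```

```text
lamp L,R,T,B [0.4347 0.2554] [0.5345 0.2553] [0.4844 0.3026] [0.4848 0.2025]
disc L,R,T [0.4518 0.1842] [0.5085 0.1841] [0.4802 0.2118] [0.4802 0.2083]
[(np.float64(0.76), array([254., 323.]), array([0.4802, 0.1817]), 0.0307, array([0.4813, 0.1909], dtype=float32)), (np.float64(0.65), array([253., 504.]), array([0.5616, 0.1833]), 0.0132, array([0.5613, 0.186 ], dtype=float32)), (np.float64(0.61), array([296., 385.]), array([0.5099, 0.1664]), 0.0052, array([0.5075, 0.1666], dtype=float32))]
```

>>> drive_tool --pt "40 2 10 0 0 0 52" --pt "71 4.4 40 0 0 0 52" --pt "71 4.4 80 0 0 0 52" --pt "71 4.4 105 0 0 0 52" --pt "71 4.4 115 0 0 0 52" --pt "71 4.4 118.5 0 0 0 52" --pt "71 4.4 118.5 0 0 0 52" --pt "71 4.4 118.5 0 0 0 52" --pt "71 4.4 118.5 0 0 0 75" --pt "71 4.4 118.5 0 0 0 75"

```text
time_s: 8.0
position: [0.4842, 0.2513, 0.0569]
tcp_rot: [2.221, 2.221, 0.001]
ft_force: [0.3, -0.4, -0.4]
grip_width: 0.0747
grip_force: 0.0
```

>>> drive_tool --pt "0 0 0 0 0 0 75" --pt "0 0 -20 0 0 0 75" --pt "-30 0 -70 0 0 0 75" --pt "-70 0 -110 0 0 0 75" --pt "-75 0 -120 0 0 0 75" --pt "-75 0 -120 0 0 0 75" --pt "-75 0 -120 0 0 0 75" --pt "-75 0 -120 0 0 0 75" --pt "-75 0 -120 0 0 0 75" --pt "-75 0 -120 0 0 0 75"

```text
time_s: 9.25
position: [0.484, 0.1765, 0.1763]
tcp_rot: [-2.221, -2.222, 0.001]
ft_force: [-0.6, 0.1, 0.6]
grip_width: 0.0747
grip_force: 0.0
```

```bash
python3 - <<'E'
from h import *
s=observe();p=snapshot('wrist');save(p,'e',(0,300,140,540),2);print(s['position'])
print(fitdisc(p,s,'lamp',.0,0))
print(fitdisc(p,s,'diffuser',.042,0)[:2])
E
```

```text
[0.48403279 0.17645163 0.17630856]
[(np.float64(0.97), array([ 54., 320.]), array([0.4803, 0.2508]), 0.0779, array([0.4849, 0.2478], dtype=float32))]
[(np.float64(0.96), array([283., 358.]), array([0.5137, 0.0898]), 0.0279, array([0.515 , 0.1006], dtype=float32)), (np.float64(0.78), array([256., 488.]), array([0.6342, 0.1096]), 0.0281, array([0.6296, 0.1175], dtype=float32))]
```

View pics/e.png

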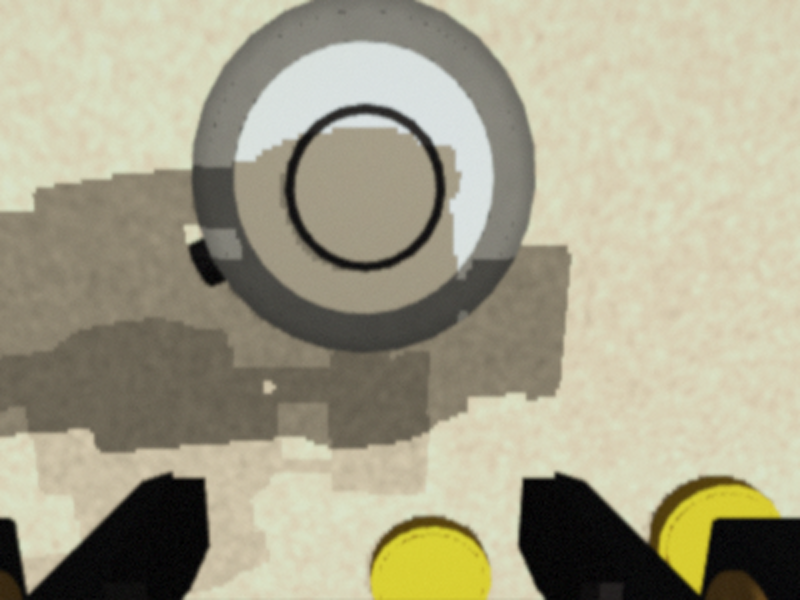

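The diffuser lies on the lamp's face: its top spans crop cols 286–445 and rows 104–271, and the face spans cols 234–494 and rows 41–314.

```bash
python3 - <<'E'
from h import *
s=observe();p=snapshot('wrist')
f=lambda y,x,z:onz(p,(y/2,x/2+140),z,s)[:2].round(4)
for L,R,T,B,my,mx,z in ((234,494,41,314,175,364,.03),(286,445,104,271,187,365,.042)):
  print(f(my,L,z),f(my,R,z),f(T,mx,z),f(B,mx,z),(f(my,L,z)[0]+f(my,R,z)[0])/2,(f(T,mx,z)[1]+f(B,mx,z)[1])/2)
print(delta([.459,-.0585,.15],down(0)))
E
```

```text
[0.4348 0.256 ] [0.5348 0.256 ] [0.4848 0.3025] [0.4848 0.2021] 0.4848 0.25229999999999997
[0.456  0.2515] [0.5147 0.2515] [0.4851 0.2798] [0.4852 0.2208] 0.48535000000000006 0.25029999999999997
(array([-234.8,  -25.1,   26.6]), array([0.0001, 0.    , 0.    ]))
```

>>> drive_tool --pt "-50 -5 0 0 0 0 60" --pt "-100 -10 5 0 0 0 60" --pt "-150 -15 10 0 0 0 60" --pt "-200 -22 20 0 0 0 60" --pt "-235 -25 27 0 0 0 60" --pt "-235 -25 27 0 0 0 60" --pt "-235 -25 27 0 0 0 60" --pt "-235 -25 27 0 0 0 60" --pt "-235 -25 27 0 0 0 60" --pt "-235 -25 27 0 0 0 60"

```text
time_s: 10.7
position: [0.4592, -0.0583, 0.1497]
tcp_rot: [2.22, 2.222, 0.0]
ft_force: [0.5, 0.0, 0.7]
grip_width: 0.0598
grip_force: 0.0
```

```bash
python3 - <<'E'
from h import *
s=observe();p=snapshot('wrist');print(s['position'])
q=np.array(onz(p,(160,200),0,s))
for o in fitdisc(p,s,'filter',.01,0):print(o)
m=[d for d in silhouettes('filter',p)]
for d in m[:1]:
  r,c=np.where(d['region']);print(r.min(),r.max(),c.min(),c.max())
  L,R=onz(p,((r.min()+r.max())/2,c.min()),.008,s),onz(p,((r.min()+r.max())/2,c.max()+1),.008,s)
  T,B=onz(p,(r.min(),c.mean()),.009,s),onz(p,(r.max()+1,c.mean()),.001,s); print(L,R,T,B)
for d in place_of('filter',p)[:2]: print(d,onz(p,d['at'],0,s))
E
```

```text
[ 0.45916022 -0.05827741  0.14965976]
(np.float64(0.58), array([128., 320.]), array([ 0.4575, -0.0079]), 0.0218, array([ 0.4565, -0.0068], dtype=float32))
98 154 291 346
[ 0.43567773 -0.0072986   0.008     ] [ 0.47932284 -0.00726625  0.008     ] [0.45743337 0.01365934 0.009     ] [ 0.45730445 -0.03118801  0.001     ]
{'at': [125.0, 321.6], 'score': 0.8} [ 0.45952708 -0.00713796  0.        ]
```

>>> drive_tool --pt "30 -1 10 0 0 0 60" --pt "51 -1.5 50 0 0 0 60" --pt "51 -1.5 95 0 0 0 60" --pt "51 -1.5 118 0 0 0 60" --pt "51 -1.5 124.5 0 0 0 60" --pt "51 -1.5 124.5 0 0 0 60" --pt "51 -1.5 124.5 0 0 0 36" --pt "51 -1.5 124.5 0 0 0 36" --pt "51 -1.5 124.5 0 0 0 36" --pt "51 -1.5 124.5 0 0 0 36" --newtons 12

```text
time_s: 12.15
position: [0.458, -0.0079, 0.0258]
tcp_rot: [2.221, 2.22, 0.001]
ft_force: [-0.5, -0.2, 5.6]
grip_width: 0.0431
grip_force: 12.0
```

>>> drive_tool --pt "0 0 0 0 0 0 36" --pt "0 0 -40 0 0 0 36" --pt "40 5 -90 0 0 0 36" --pt "90 13 -130 0 0 0 36" --pt "140 20 -150 0 0 0 36" --pt "184 26 -150 0 0 0 36" --pt "184 26 -150 0 0 0 36" --pt "184 26 -150 0 0 0 36" --pt "184 26 -150 0 0 0 36" --pt "184 26 -150 0 0 0 36"

```text
time_s: 13.4
position: [0.4837, 0.1754, 0.175]
tcp_rot: [-2.223, -2.22, 0.0]
ft_force: [0.7, 0.2, 0.1]
grip_width: 0.0432
grip_force: 12.0
```

```bash
python3 - <<'E'
from h import *
s=observe();p=snapshot('wrist');save(p,'f',(0,300,140,540),2);print(s['position'],s['grip_width'])
print(delta([.485,.2505,.07],down(0)))
E
```

```text
[0.48365271 0.17540704 0.17504545] 0.04319728630128376
(array([ 75. ,   1.3, 105.1]), array([-0.0001,  0.0001, -0.0012]))
```

View pics/f.png

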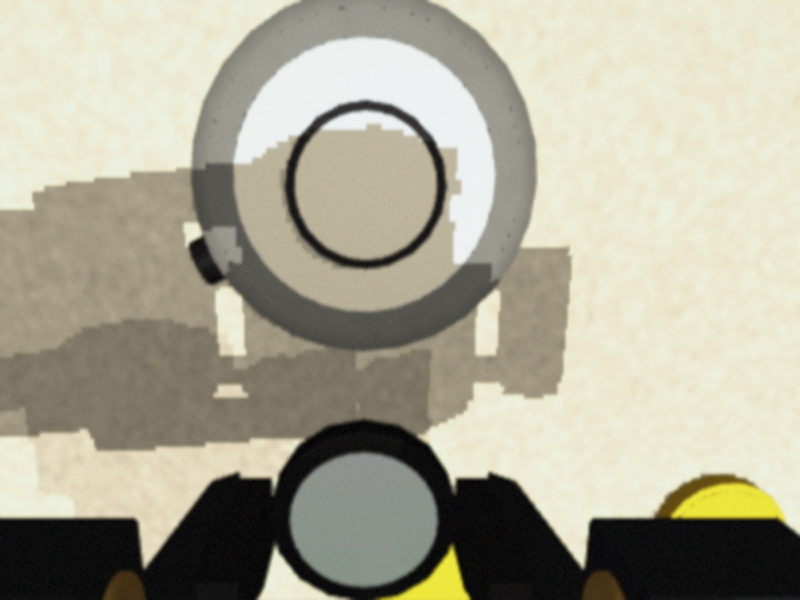

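The filter is in the grip: its glass spans crop cols 290–438 and rows 452–588. The diffuser is undisturbed on the lamp.

```bash
python3 - <<'E'
from h import *
s=observe();p=snapshot('wrist')
f=lambda y,x,z:onz(p,(y/2,x/2+140),z,s)[:2].round(4)
z=s['position'][2]-.0258+.01
for L,R,T,B,my,mx,z in ((290,438,452,588,520,364,z),(286,445,102,269,185,365,.042)):
  print(f(my,L,z),f(my,R,z),f(T,mx,z),f(B,mx,z),(f(my,L,z)[0]+f(my,R,z)[0])/2,(f(T,mx,z)[1]+f(B,mx,z)[1])/2)
E
```

```text
[0.4672 0.176 ] [0.5013 0.176 ] [0.4843 0.1928] [0.4843 0.1581] 0.48424999999999996 0.17545
[0.4558 0.2514] [0.5141 0.2513] [0.4848 0.2795] [0.4848 0.2209] 0.48495 0.25020000000000003
```

>>> drive_tool --pt "40 0.5 10 0 0 0 36" --pt "75 1 40 0 0 0 36" --pt "75 1 75 0 0 0 36" --pt "75 1 97 0 0 0 36" --pt "75 1 104 0 0 0 36" --pt "75 1 106.7 0 0 0 36" --pt "75 1 106.7 0 0 0 36" --pt "75 1 106.7 0 0 0 36" --pt "75 1 106.7 0 0 0 56" --pt "75 1 106.7 0 0 0 56"

```text
time_s: 14.75
position: [0.4847, 0.2513, 0.0686]
tcp_rot: [2.221, 2.221, 0.001]
ft_force: [-0.2, 1.0, -0.9]
grip_width: 0.0558
grip_force: 0.0
```

>>> drive_tool --pt "0 0 0 0 0 0 56" --pt "0 0 -20 0 0 0 56" --pt "-30 0 -70 0 0 0 56" --pt "-70 0 -105 0 0 0 56" --pt "-75 0 -107 0 0 0 56" --pt "-75 0 -107 0 0 0 56" --pt "-75 0 -107 0 0 0 56" --pt "-75 0 -107 0 0 0 56" --pt "-75 0 -107 0 0 0 56" --pt "-75 0 -107 0 0 0 56"

```text
time_s: 16.0
position: [0.4846, 0.1765, 0.1752]
tcp_rot: [-2.221, -2.222, 0.0]
ft_force: [0.0, -0.4, -0.1]
grip_width: 0.0558
grip_force: 0.0
```

```bash
python3 - <<'E'
from h import *
s=observe();p=snapshot('wrist');save(p,'g',(0,300,140,540),2);print(s['position'])
for o in fitdisc(p,s,'filter',.052,0):print(o)
t=snapshot('top');save(t,'g2',(160,280,350,450),5)
sc=snapshot('scene')
for pp in (t,sc):
  for n in('condenser_mid','condenser','holder'):
    for d in place_of(n,pp)[:2]: print(n,d)
E
```

```text
[0.48456258 0.17646011 0.17520851]
(np.float64(0.78), array([ 96., 325.]), array([0.4853, 0.2514]), 0.0222, array([0.4844, 0.2509], dtype=float32))
condenser_mid {'at': [225.1, 408.8], 'score': 0.67}
condenser {'at': [150.9, 302.2], 'score': 0.35}
holder {'at': [243.0, 398.2], 'score': 0.71}
condenser {'at': [256.8, 244.6], 'score': 0.54}
holder {'at': [265.0, 255.6], 'score': 0.56}
```

View pics/g.png

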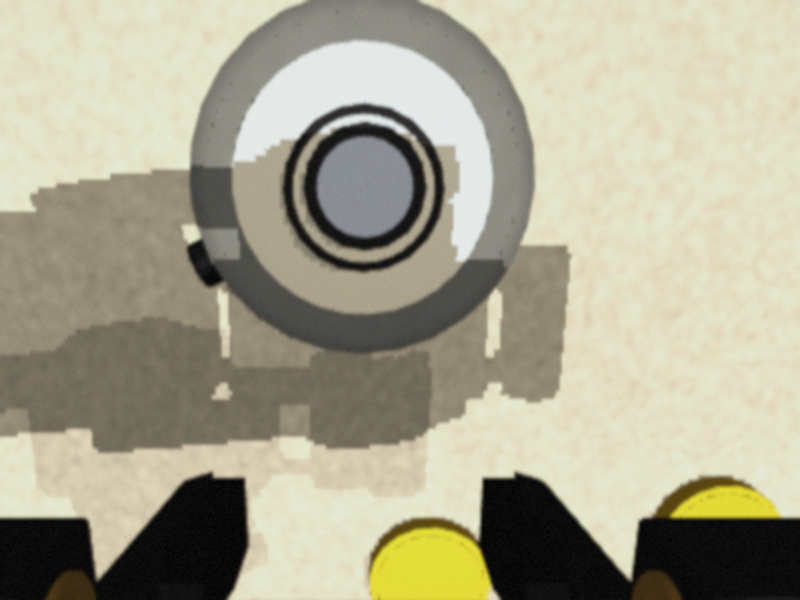

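View pics/g2.png

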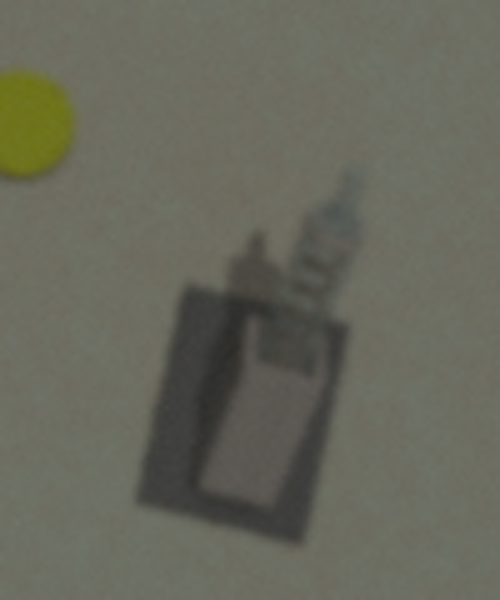

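The filter is centred on the diffuser; the rings at crop (186,364) are concentric. In the top crop the holder plate's corners are at (187,285), (350,322), (302,545) and (137,503), and the condenser's tip is at about (352,170).

```bash
cat >> h.py <<'E'
def axis(psi,lean=np.radians(40)):
    return np.array([np.sin(lean)*np.cos(psi),np.sin(lean)*np.sin(psi),np.cos(lean)])
def grasp(psi,lean=np.radians(40)): # tool x along axis, z forward-down
    a=axis(psi,lean);y=np.array([np.sin(psi),-np.cos(psi),0]);return np.c_[a,y,np.cross(a,y)]
def frompt(h,psi,d): # point on axis d from foot
    return np.array([h[0]-.03*np.cos(psi),h[1]-.03*np.sin(psi),.028])+d*axis(psi)
E
python3 - <<'E'
from h import *
t=snapshot('top')
f=lambda x,y,z:onz(t,(y/5+160,x/5+350),z)
C=[f(x,y,.01) for x,y in((187,285),(350,322),(302,545),(137,503))]
print(np.round(C,4));c=np.mean(C,0);v=C[0]-C[3]+C[1]-C[2];psi=np.arctan2(v[1],v[0]);w=C[0]-C[1];print(c,np.degrees(psi),np.linalg.norm(v)/2,np.linalg.norm(w),np.degrees(np.arctan2(-w[0],w[1])))
tip=frompt(c,psi,.2);print(tip,proj(t,tip),'seen',(352/5+350,170/5+160))
m=frompt(c,psi,.1);print(m,proj(t,m),'net 408.8 225.1')
R=grasp(psi)
print(delta(frompt(c,psi,.12)-R[:,2]*.003-R[:,2]*.12+[0,0,.03],R))
E
```

```text
[[ 0.5701 -0.1827  0.01  ]
 [ 0.5522 -0.2696  0.01  ]
 [ 0.434  -0.2421  0.01  ]
 [ 0.4538 -0.1557  0.01  ]]
[ 0.50251338 -0.21249873  0.01      ] -13.074945346321543 0.12032845019174791 0.08873233386903989 -11.637690313093648
[ 0.5985158  -0.23479495  0.18120889] [421.53205908 194.79298116] seen (420.4, 194.0)
[ 0.53590347 -0.22025346  0.10460444] [408.81107579 225.79875448] net 408.8 225.1
(array([-378.1,  -27.9,  -53.6]), array([-0.7788,  0.6186,  1.67  ]))
```

>>> drive_tool --pt "-40 -3 -20 -0.07 0.06 0.16 60" --pt "-80 -6 -40 -0.14 0.12 0.32 60" --pt "-120 -9 -54 -0.22 0.18 0.48 60" --pt "-160 -12 -54 -0.3 0.24 0.64 60" --pt "-200 -15 -54 -0.37 0.3 0.8 60" --pt "-240 -18 -54 -0.45 0.36 0.97 60" --pt "-280 -21 -54 -0.53 0.42 1.14 60" --pt "-320 -24 -54 -0.61 0.48 1.31 60" --pt "-350 -26 -54 -0.69 0.55 1.48 60" --pt "-378 -28 -54 -0.77 0.61 1.65 60" --newtons 30

```text
time_s: 17.8
position: [0.4561, -0.2033, 0.2295]
tcp_rot: [2.77, -0.218, 1.249]
ft_force: [0.3, -0.1, 0.9]
grip_width: 0.0599
grip_force: 0.0
```

```bash
python3 - <<'E'
from h import *
s=observe();p=snapshot('wrist');save(p,'h1');print(s['position'],s['joint_positions'].round(2))
psi=np.radians(-12.6);c=[.5025,-.2125];R=grasp(psi)
for d in (.085,.1,.12,.17,.2): print(d,proj(p,frompt(c,psi,d),s).round(1))
print(place_of('condenser_mid',p)[:2])
print(delta(frompt(c,psi,.12)-R[:,2]*.003,R))
E
```

```text
[ 0.45614517 -0.20325334  0.22952431] [-0.89  0.15  2.01  1.13  0.56 -0.04]
0.085 [319.2 249.7]
0.1 [320.1 234. ]
0.12 [321.4 212.3]
0.17 [324.7 153.7]
0.2 [326.9 115.2]
[{'at': [233.0, 315.8], 'score': 0.63}]
(array([-19.2,   0.9, 140. ]), array([-0.0209,  0.0246,  0.0558]))
```

View pics/h1.png

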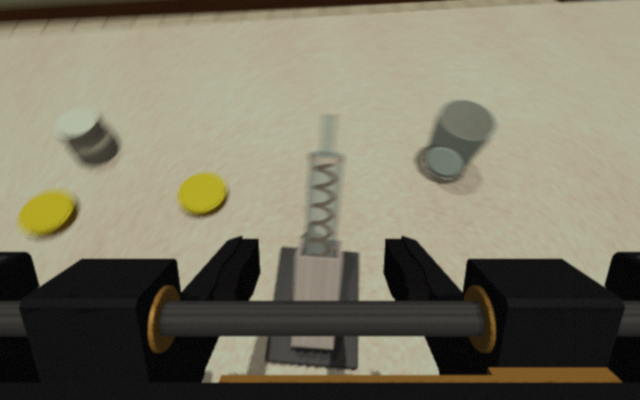

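The wrist picture shows the condenser's tip at row 115, col 328 and the sleeve mouth at about row 248, col 318. Both match the predicted line, so I'll align and advance.

>>> drive_tool --pt "-6 0 0 -0.007 0.008 0.02 60" --pt "-12 0.5 0 -0.014 0.016 0.04 60" --pt "-19 1 10 -0.021 0.025 0.056 60" --pt "-19 1 30 -0.021 0.025 0.056 60" --pt "-19 1 50 -0.021 0.025 0.056 60" --pt "-19 1 70 -0.021 0.025 0.056 60" --pt "-19 1 80 -0.021 0.025 0.056 60" --pt "-19 1 80 -0.021 0.025 0.056 60" --pt "-19 1 80 -0.021 0.025 0.056 60" --pt "-19 1 80 -0.021 0.025 0.056 60"

```text
time_s: 19.15
position: [0.5028, -0.2123, 0.1627]
tcp_rot: [2.75, -0.296, 1.284]
ft_force: [0.7, -0.6, -0.1]
grip_width: 0.0597
grip_force: 0.0
```

```bash
python3 - <<'E'
from h import *
s=observe();p=snapshot('wrist');print(s['position'],s['joint_positions'].round(2))
psi=np.radians(-12.6);c=[.5025,-.2125];R=grasp(psi)
for d in (.09,.12,.165,.2): print(d,proj(p,frompt(c,psi,d),s).round(1))
for d in silhouettes('condenser',p)[:1]:
  for r in range(0,400,15):
    q=np.where(d['region'][r])[0]
    if len(q): print(r,q.min(),q.max(),q.mean())
print(delta(frompt(c,psi,.12)-R[:,2]*.003,R))
E
```

```text
[ 0.50277356 -0.21225362  0.16272816] [-0.8   0.36  2.02  1.61  0.44 -0.45]
0.09 [321.1 273.5]
0.12 [321.3 228.8]
0.165 [321.6 154.3]
0.2 [322.   88.9]
90 311 328 319.5
105 311 328 319.5
120 311 328 319.5
135 311 328 319.5
150 295 344 319.5
165 296 343 319.5
180 296 342 319.0
195 296 342 319.0
210 296 341 318.5
225 296 341 318.5
240 297 340 318.5
255 297 340 318.5
270 297 340 318.5
285 296 339 317.5
(array([-2.7,  0.3, 60.4]), array([-0.0022, -0.0012,  0.0041]))
```

>>> drive_tool --pt "-3 -1.2 15 -0.002 0 0.004 60" --pt "-3 -1.2 35 -0.002 0 0.004 60" --pt "-3 -1.2 52 -0.002 0 0.004 60" --pt "-3 -1.2 60 -0.002 0 0.004 60" --pt "-3 -1.2 60 -0.002 0 0.004 60" --pt "-3 -1.2 60 -0.002 0 0.004 20" --pt "-3 -1.2 60 -0.002 0 0.004 20" --pt "-3 -1.2 60 -0.002 0 0.004 20" --pt "-3 -1.2 60 -0.002 0 0.004 20" --pt "-3 -1.2 60 -0.002 0 0.004 20" --newtons 30

```text
time_s: 20.5
position: [0.5462, -0.2207, 0.1215]
tcp_rot: [2.749, -0.304, 1.284]
ft_force: [-0.2, -0.2, 0.8]
grip_width: 0.0269
grip_force: 30.0
```

```bash
python3 - <<'E'
from h import *
s=observe();print(s['position'],s['joint_positions'].round(2),s['torque'],s['grip_width'],s['ft_force'])
psi=np.radians(-12.6);c=[.5025,-.2125]
print(delta(frompt(c,psi,.12)-grasp(psi)[:,2]*.003,grasp(psi)))
print(Ro.from_rotvec(s['tcp_rot']).as_matrix().round(3))
E
```

```text
[ 0.54617916 -0.22073467  0.1215355 ] [-0.74  0.49  1.95  1.82  0.4  -0.63] [0.05149178 0.27924606 0.00179469] 0.026855134747521603 [-0.22192267 -0.16269771  0.75384203]
(array([0.5, 1.5, 0.1]), array([-0.0003, -0.0009, -0.0004]))
[[ 0.627 -0.218  0.748]
 [-0.14  -0.976 -0.167]
 [ 0.767 -0.    -0.642]]
```

>>> drive_tool --pt "5 0 0 0 0 0 20" --pt "10 0 0 0 0 0 20" --pt "17 0 0 0 0 0 20" --pt "25 0 0 0 0 0 20" --pt "33 0 0 0 0 0 20" --pt "41 0 0 0 0 0 20" --pt "48 0 0 0 0 0 20" --pt "54 0 0 0 0 0 20" --pt "60 0 0 0 0 0 20" --pt "60 0 0 0 0 0 20"

```text
time_s: 21.75
position: [0.5838, -0.2291, 0.1674]
tcp_rot: [2.749, -0.303, 1.283]
ft_force: [0.5, 0.4, -1.4]
grip_width: 0.027
grip_force: 30.0
```

```bash
python3 - <<'E'
from h import *
s=observe();p=snapshot('wrist');print(s['position'],s['joint_positions'].round(2),s['tcp_rot'])
for n in('condenser_mid','holder'): print(n,place_of(n,p)[:1])
for d in silhouettes('condenser',p)[:1]:
  r,c=np.where(d['region']);print(r.min(),r.max())
  for r in range(0,400,25):
    q=np.where(d['region'][r])[0]
    if len(q): print(r,q.min(),q.max(),q.mean())
psi=np.radians(-12.6);c=[.5025,-.2125]
for d in (.17,.2): print(d,proj(p,frompt(c,psi,d)+.06*axis(psi),s).round(1))
E
```

```text
[ 0.58384043 -0.22912268  0.16744873] [-0.69  0.45  1.8   1.37  0.37 -0.11] [ 2.74911296 -0.30339468  1.28346804]
condenser_mid [{'at': [309.7, 320.0], 'score': 0.63}]
holder []
0.17 [324.1 158.7]
0.2 [324.3  75.3]
```

>>> drive_tool --pt "7 0 0 0 0 0 20" --pt "15 0 0 0 0 0 20" --pt "22 0 0 0 0 0 20" --pt "29 0 0 0 0 0 20" --pt "35 0 0 0 0 0 20" --pt "42 0 0 0 0 0 20" --pt "50 0 0 0 0 0 20" --pt "60 0 0 0 0 0 20" --pt "70 0 0 0 0 0 20" --pt "70 0 0 0 0 0 20"

```text
time_s: 23.2
position: [0.6278, -0.239, 0.2213]
tcp_rot: [2.749, -0.303, 1.284]
ft_force: [-0.1, -0.0, -1.7]
grip_width: 0.027
grip_force: 30.0
```

```bash
python3 - <<'E'
from h import *
s=observe();p=snapshot('scene');w=snapshot('wrist')
A=np.vstack([cv2.resize(p['pixels'][150:350,120:420],None,fx=2,fy=2)[:300],cv2.resize(w['pixels'],(600,300))])[...,::-1]
cv2.imwrite('pics/i.png',A)
print(s['position'],s['joint_positions'].round(2))
def lvl(psi):
    a=np.array([np.cos(psi),np.sin(psi),0]);z=np.array([0,0,-1.]);return np.c_[a,np.cross(z,a),z]
for deg in(-12.6,10,30):
  psi=np.radians(deg);R=lvl(psi)
  print(deg,delta(np.array([.485,.2515,.30])+.02*R[:,0],R))
psi=np.radians(-12.6);print(delta(s['position']+np.array([-.1,.1,.1]),lvl(psi)))
E
```

```text
[ 0.62776999 -0.2389969   0.22126394] [-0.65  0.42  1.62  0.91  0.42  0.42]
-12.6 (array([ -84.5, -447.5, -223.8]), array([-9.000e-04, -8.726e-01, -2.000e-04]))
10 (array([ -85.5, -455.2, -224.9]), array([ 0.1711, -0.8611, -0.3692]))
30 (array([ -87.9, -461.1, -227.8]), array([ 0.3231, -0.8313, -0.6951]))
(array([   0.7,  -75.8, -155.8]), array([-9.000e-04, -8.726e-01, -2.000e-04]))
```

View pics/i.png

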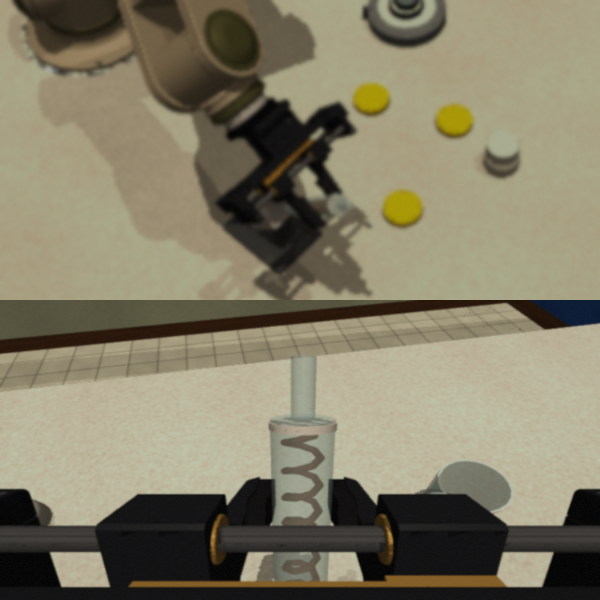

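The condenser is clear of the sleeve and held straight in the grip; in the wrist view its body is at col 300 with the end at row 425. The stack on the lamp is intact.

>>> drive_tool --pt "-8 -20 -30 0.015 -0.08 -0.035 20" --pt "-17 -60 -60 0.03 -0.17 -0.07 20" --pt "-25 -105 -85 0.05 -0.26 -0.11 20" --pt "-34 -150 -110 0.07 -0.34 -0.15 20" --pt "-42 -200 -135 0.085 -0.43 -0.185 20" --pt "-51 -250 -155 0.1 -0.52 -0.22 20" --pt "-60 -300 -175 0.12 -0.6 -0.26 20" --pt "-68 -350 -195 0.137 -0.69 -0.295 20" --pt "-77 -400 -210 0.154 -0.775 -0.33 20" --pt "-85 -455 -225 0.171 -0.861 -0.369 20"

```text
time_s: 24.55
position: [0.5045, 0.2562, 0.3005]
tcp_rot: [-3.129, -0.276, 0.005]
ft_force: [1.1, -0.4, -0.5]
grip_width: 0.027
grip_force: 30.0
```

```bash
cat >> h.py <<'E'
def lvl(psi):
    a=np.array([np.cos(psi),np.sin(psi),0]);z=np.array([0,0,-1.]);return np.c_[a,np.cross(z,a),z]
E
python3 - <<'E'
from h import *
s=observe();p=snapshot('wrist');print(s['position'],s['joint_positions'].round(2),s['grip_width'])
R=Ro.from_rotvec(s['tcp_rot']).as_matrix()
for d in (.05,.08): print(proj(p,s['position']+R[:,2]*.003+R[:,0]*d,s))
print(place_of('condenser_mid',p)[:1])
for d in silhouettes('condenser',p)[:1]:
  print(d['score'])
  for r in range(0,400,25):
    q=np.where(d['region'][r])[0]
    if len(q): print(r,q.min(),q.max(),q.mean())
R=lvl(np.radians(10))
print(delta(np.array([.485,.2515,.155])+.02*R[:,0]+[0,0,.003],R))
E
```

```text
[0.50451701 0.25618735 0.3005005 ] [0.26 0.39 1.17 0.   1.58 1.66] 0.027011408689070197
[319.77484138 160.52011879]
[319.64789795  77.5601025 ]
[{'at': [311.3, 319.6], 'score': 0.76}]
0.75
75 310 336 323.0
100 310 336 323.0
125 310 335 322.5
150 310 335 322.5
175 288 357 322.5
200 289 356 322.5
225 289 355 322.0
250 290 353 321.5
275 290 352 321.0
300 292 351 321.5
350 292 349 320.5
375 293 348 320.5
(array([ -0.4,   1.6, 141.5]), array([-0.0003,  0.0011,  0.004 ]))
```

>>> drive_tool --pt "0 1 15 0 0.001 0.002 20" --pt "0 1 35 0 0.001 0.004 20" --pt "0 1 55 0 0.001 0.004 20" --pt "0 1 75 0 0.001 0.004 20" --pt "0 1 95 0 0.001 0.004 20" --pt "0 1 112 0 0.001 0.004 20" --pt "0 1 126 0 0.001 0.004 20" --pt "0 1 136 0 0.001 0.004 20" --pt "0 1 141 0 0.001 0.004 20" --pt "0 1 141 0 0.001 0.004 20"

```text
time_s: 25.95
position: [0.5056, 0.2534, 0.1596]
tcp_rot: [3.13, 0.267, 0.003]
ft_force: [-0.5, 0.1, -1.8]
grip_width: 0.0269
grip_force: 30.0
```

>>> drive_tool --pt "0 0 0 0 0 0 20" --pt "0 0 0 0 0 0 20" --pt "0 0 0 0 0 0 20" --pt "0 0 0 0 0 0 20" --pt "0 0 0 0 0 0 20" --pt "0 0 0 0 0 0 20" --pt "0 0 0 0 0 0 20" --pt "0 0 0 0 0 0 20" --pt "0 0 0 0 0 0 20" --pt "0 0 0 0 0 0 20"

```text
time_s: 27.2
position: [0.5056, 0.2535, 0.1596]
tcp_rot: [3.13, 0.267, 0.003]
ft_force: [-0.0, -0.1, -0.5]
grip_width: 0.0272
grip_force: 30.0
```

```bash
python3 - <<'E'
from h import *
s=observe();p=snapshot('scene');w=snapshot('wrist');print(s['position'],s['tcp_rot'],abs(s['qd']).max())
for q in (p,snapshot('top')):
  for d in place_of('condenser_mid',q)[:1]: print(d,onz(q,d['at'],.155))
A=np.vstack([cv2.resize(p['pixels'][90:240,220:445],None,fx=2.67,fy=2)[:300,:600],cv2.resize(w['pixels'],(600,300))])[...,::-1]
cv2.imwrite('pics/j.png',A)
E
```

```text
[0.5056005  0.25346453 0.1596416 ] [3.12963356e+00 2.66796534e-01 2.75105591e-03] 0.001374343082706504
{'at': [128.7, 320.2], 'score': 0.66} [0.48600289 0.2402809  0.155     ]
{'at': [243.7, 397.3], 'score': 0.43} [ 0.48749165 -0.18276997  0.155     ]
```

View pics/j.png

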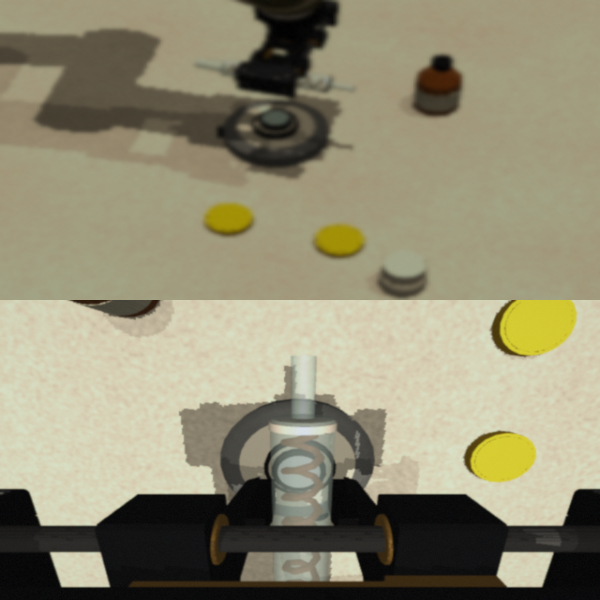

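The condenser is level over the lamp (scene crop, row 77, col 275), the stack is centred below it, and nothing else is touched.

```bash
python3 -c "
from rig import *
print(hand_in())"
```

```text
the job is handed in; nothing more can be done
None
```

I handed the job in at about 27 s: the diffuser and filter lie centred on the lamp to within about 2 mm, and the gripper holds the condenser level and still, its middle about 2 mm from the lamp's centre and 105 mm above the filter (camera and arm readings).

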